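# Slide the pepper mill home into its dock

### The job

From behind, push the tall pepper mill along the counter into the small wooden dock until it stands fully home against the cork-faced back board. Push gently with the fingertips, low on its body (below half its height), so that it slides and stays upright all the way; do not take it between the fingers, lift it or topple it, and leave everything else where it is. Finish with the hand clear of it.

Things in the scene. Friction and masses are not known exactly. Their poses are not given: they have to be found in the camera images.
- pepper_mill: The one dark-wood pepper mill: tall, round, 58 mm in diameter, 170 mm high, about 0.25 kg, loose, standing left of the dock. Origin: centre of its underside; z up along its axis. Pushed high it tips. A palm straight above the tips meets its upper part: lean the tool back 35 to 40 degrees, tips leading.
- dock: Pale wooden bay without floor, fixed, open to the robot's left. Origin: on the counter, where the mill's axis stands when home (2 mm short of touching the back). x axis: the level way in, toward the back board; z up. Back board 92 mm wide, 66 mm high, cork face at x=31 mm. Side rails 22 mm high, 10 mm thick, inner faces at y=+-36 mm, from the back to x=-19 mm.
- cup: Bystander: small white espresso cup with a green band, 63 mm wide, 51 mm high, on the near left part of the counter; origin under it. Not to be moved.
- tumbler: Bystander: teal glass tumbler, 68 mm in diameter, 84 mm high, at the back of the counter; origin under its centre. Not to be moved.
- tea_tin: Bystander: round dark green tin with a cream lid, 69 mm in diameter, 89 mm high, at the back of the counter; origin under its centre. Not to be moved.
- clip_jar: Bystander: glass jar with a wire clip lid, 92 mm wide, 121 mm high, at the back of the counter; origin under its centre. Not to be moved.
- spoon: Bystander: teaspoon lying on the near left part of the counter, 138 mm long; origin under its middle. Not to be moved.
- cup_right: Bystander: a second such espresso cup, well right of the dock; origin under it. Not to be moved.
- shelf_post (a point): Obstacle, fixed: foot of the grey shelf post behind the dock (this point: middle of its front face, on the counter; 75 mm wide, taller than the arm's work). A like post stands 0.6 m to its left. Shelf boards lie 0.32 m above the counter, from 43 mm behind the posts' front faces; the wrist must stay on the robot's side of posts and boards.

How it is judged:
By the outcome, as a careful person would: the job done as asked, in the order asked, and still so for the second after the job is handed in, with the robot touching nothing.
It also fails if it takes over 58 s, if anything falls off the work surface, if the arm or the gripper's body presses on something with over 40 N, if the wrist force passes 120 N, or if a joint passes its speed limit or range.

### The arm

A 7-joint arm with a two-finger parallel gripper is mounted at the origin on a cart in front of the work surface, level with it; the furniture and walls round the work are solid. World frame = base frame: x ahead of the robot, y to its left, z up, the work surface at z = 0. Lengths are in mm, angles in degrees, forces in N, time in s.
With the tool pointing down it reaches from about 425 to 1025 mm from the base axis. Payload 9.4 kg.
Tool frame: the origin (TCP) lies at the very end of the fingers, on their centre line; the grasp point (between the pads) lies 19 mm behind it (env.grasp_offset is the distance from the TCP to the grasp point, in mm); x points along the fingers, z is the direction in which the jaws open and shut, and the axes are right-handed (so a half turn about x gives the same grasp; the last joint's range is limited). The gripper opens to 93 mm and grips with 3 to 60 N. Pads are 15 mm wide; open, the fingers measure 128 mm over their backs; the gripper's body (75 mm by 188 mm) begins 65 mm behind the grasp point.
Start: joints at [67.168, 34.337, -0.143, 91.639, 0.103, 54.024, -4.572], TCP at [229.289, -687.787, 218.618] pointing down, gripper open.
Joint ranges: [-147.43, 147.43], [-19.82, 112.94], [-74.19, 73.91], [6.32, 146.72], [-59.91, 239.91], [6.04, 106.73], [-150.56, 150.56]. Speed limits (degrees/s): [127.2, 127.2, 172.46, 172.46, 180, 180, 180].

### API

Orientations are given as a 3x3 rotation matrix whose columns are the frame's x, y, z axes.
In Python, from plant import env gives the robot as it stands.
- The arm moves only by the tool send_rows, never from a script. Its argument "targets" is a list of rows, each a list of 3 entries, a list of its own where there are three numbers: the turn, a rotation vector about the world's x, y, z normalised to -1 to 1, where 1 is 120 degrees, then the shift along the world's x, y, z normalised to -1 to 1, where 1 is 25 mm, then the closure, from 0 (fully open) to 1 (shut). A call has 1 to 12 rows; each row shifts and turns the commanded pose from where the row before left it; what a row does not reach is not made up. A row lasts 1/10 s, in which the tool goes at most 50 mm and 8.59 degrees, less where a joint would pass 70% of its speed; a pose out of reach is approached as far as the arm can. A call with a number of a shift or a turn outside -1 to 1 is refused whole. A call with a gripper value outside its range is refused whole. The fingers move at their own pace and stop on an object; the grip force is fixed at half the most. Time passes only in rows, so rows that do not move let the fingers close. It gives the time, the measured TCP pose, the force and the opening at its end, in the units of the state.
- env.sense(): the state, without advancing time (a new reading comes with each control period).
- env.camera(name): name is "side" or "top" or "wrist"; returns a dict with "image" (400x640x3 uint8, red, green, blue), "fx", "fy", "cx", "cy" (pixels), "xyz" and "attitude" of the camera in the world. Camera axes: x right, y up, looking along -z (the intrinsics and any distortion apply to the point x, -y, -z); pixel columns grow to the right and rows downward; lengths in mm; the calibration is good to about 2 mm. A picture is of the moment at which its call begins. There is no depth.
- env.close_job(): hands the job in, once; it reports no verdict.
The state is a dict: "time": time; "joints": joint angles; "joint_velocities": joint speeds; "joint_torque": joint torques, N m; "tool_pos": TCP position; "tool_rot": TCP orientation; "ft_force": force on the tool from outside, world axes, zero at the start; "ft_torque": the same for the moment, N m; "finger_gap": opening from 0.0 (shut) to 1.0 (fully open).
Only numpy, scipy, OpenCV 4.12 (cv2) and the standard library are available. Lean on these libraries where they do the work, as an engineer would, in place of code of your own. Each camera call takes 0.05 s, during which the arm holds its last target. There are 200 camera calls.

## Working session

There is one attempt and no reset: what is moved stays moved. The work goes in short steps, Python scripts to look and compute and a tool call to move; the robot and the scene stay as the last step left them, time stands still between calls to the robot, and variables do not carry over. Pictures are saved under pics/ and viewed, about 8 in all and at most 12, crops included, and the job is handed in when it is done.

Besides the shell and the picture viewer there is one more tool, called after ">>>" in YAML: its name, and indented under it one key for each argument. send_rows: Moves the arm, as the interface text tells. Its arguments: {"type":"object","properties":{"targets":{"type":"array"}},"required":["targets"]}

```bash
mkdir -p pics; python3 - <<'E'
from plant import env
import cv2,numpy as np
s=env.sense();print(s['time'],s['tool_pos'],np.round(s['tool_rot'],3).tolist(),s['finger_gap'])
for n in['side','top']:
    c=env.camera(n);cv2.imwrite(f'pics/{n}0.png',c['image'][...,::-1])
    print(n,{k:np.round(v,3).tolist() for k,v in c.items() if k!='image'})
E
```

```text
0.0 [ 229.14877399 -687.35979837  217.76340977] [[-0.001, 0.949, 0.316], [0.001, 0.316, -0.949], [-1.0, -0.0, -0.002]] 0.9966960562219579
side {'fx': 372.551, 'fy': 372.551, 'cx': 320.785, 'cy': 202.175, 'xyz': [-250.296, 546.172, 622.513], 'attitude': [[-0.586, 0.436, -0.683], [-0.81, -0.319, 0.491], [-0.004, 0.842, 0.54]]}
top {'fx': 481.564, 'fy': 481.564, 'cx': 316.728, 'cy': 198.543, 'xyz': [68.373, 26.881, 1525.329], 'attitude': [[-0.061, 0.957, -0.285], [-0.998, -0.058, 0.018], [0.0, 0.286, 0.958]]}
```

View pics/side0.png

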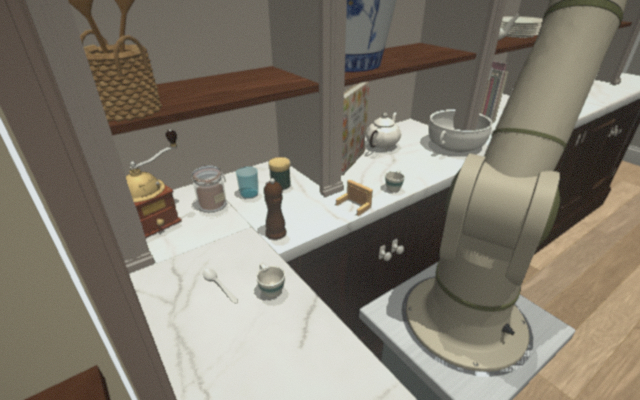

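View pics/top0.png

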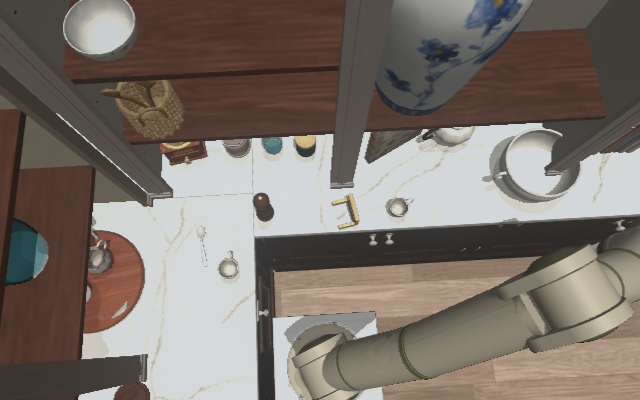

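The side view shows the mill's base near (276,237) and the dock near (355,197). The top view shows the mill at (263,205) and the dock at (347,211). I'll take one enlarged composite of both views to get exact points.

```bash
python3 - <<'E'
import cv2,numpy as np
a=cv2.imread('pics/side0.png')[165:245,255:385];b=cv2.imread('pics/top0.png')[180:235,240:370]
f=lambda i:cv2.resize(i,None,fx=6,fy=6,interpolation=cv2.INTER_CUBIC)
a=f(a[:,:]);b=f(b)
def tick(i,x0,y0):
    for x in range(0,130,10): cv2.putText(i,str(x0+x),(x*6,8),0,.35,(0,0,255),1);cv2.line(i,(x*6,0),(x*6,i.shape[0]),(0,0,255) if x%50==0 else (200,120,120),1)
    for y in range(0,i.shape[0]//6,10): cv2.putText(i,str(y0+y),(0,y*6+8),0,.35,(0,0,255),1);cv2.line(i,(0,y*6),(780,y*6),(200,120,120),1)
tick(a,255,165);tick(b,240,180)
cv2.imwrite('pics/crop1.png',a);cv2.imwrite('pics/crop2.png',b)
E
```

```text
(no output)
```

View pics/crop1.png

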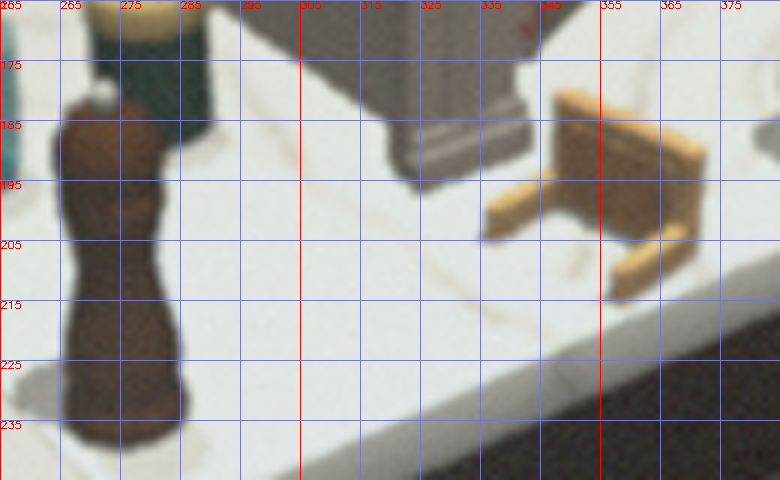

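View pics/crop2.png

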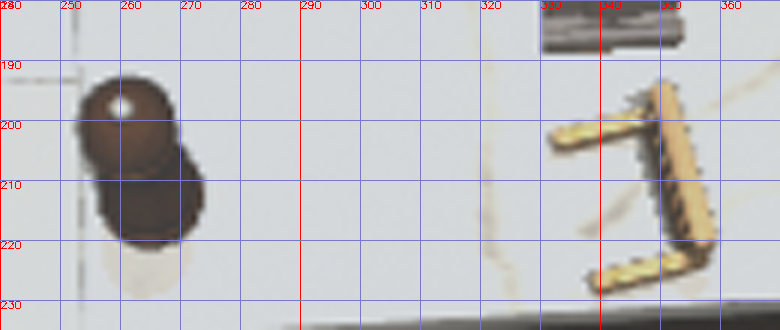

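```bash
cat > h.py <<'E'
import numpy as np,cv2
from scipy.optimize import least_squares
C={'side':dict(f=372.551,c=(320.785,202.175),t=[-250.296,546.172,622.513],R=[[-0.586,0.436,-0.683],[-0.81,-0.319,0.491],[-0.004,0.842,0.54]]),
'top':dict(f=481.564,c=(316.728,198.543),t=[68.373,26.881,1525.329],R=[[-0.061,0.957,-0.285],[-0.998,-0.058,0.018],[0,0.286,0.958]])}
def proj(P,R,t,f,c):
    p=(np.atleast_2d(P)-np.array(t))@np.array(R)
    return np.c_[c[0]+f*p[:,0]/-p[:,2],c[1]-f*p[:,1]/-p[:,2]]
def pj(n,P): c=C[n];return proj(P,c['R'],c['t'],c['f'],c['c'])
def ray(n,uv):
    c=C[n];d=np.array(c['R'])@[(uv[0]-c['c'][0])/c['f'],-(uv[1]-c['c'][1])/c['f'],-1];return np.array(c['t']),d
def onz(n,uv,z): t,d=ray(n,uv);return t+d*(z-t[2])/d[2]
E
cat > m.py <<'E'
from h import *
S=lambda x,y:(255+x/6-.42,165+y/6-.42)
T=lambda x,y:(240+x/6-.42,180+y/6-.42)
obs=[('side',S(558,97),(31,46,66)),('side',S(701,155),(31,-46,66)),('side',S(487,212),(-19,41,22)),('side',S(618,268),(-19,-41,22)),
('top',T(653,87),(31,46,66)),('top',T(694,245),(31,-46,66)),('top',T(553,138),(-19,41,22)),('top',T(593,277),(-19,-41,22))]
def W(p,P):
    a=p[3];P=np.array(P,float);return np.array([p[0]+np.cos(a)*P[0]-np.sin(a)*P[1],p[1]+np.sin(a)*P[0]+np.cos(a)*P[1],P[2]+p[2]])
def res(p): return np.concatenate([pj(n,W(p,P))[0]-uv for n,uv,P in obs])
r=least_squares(res,[550,-100,0,-1.5]);print('dock',r.x[:3],np.degrees(r.x[3]));print(np.round(r.fun.reshape(-1,2),1).tolist())
def tri(a,b):
    t1,d1=ray('side',a);t2,d2=ray('top',b);s=np.linalg.lstsq(np.c_[d1,-d2],t2-t1,rcond=None)[0];return (t1+d1*s[0]+t2+d2*s[1])/2,np.linalg.norm(t1+d1*s[0]-t2-d2*s[1])
print('knob',tri(S(103,93),T(120,107)))
th=np.linspace(0,2*np.pi,60)
def cyl(p,n,z): return pj(n,np.c_[p[0]+29*np.cos(th),p[1]+29*np.sin(th),0*th+z])
# base circle extents: side left/right/bottom, top right/bottom
def rm(p):
    a=cyl(p,'side',p[2]);b=cyl(p,'top',p[2]);s=lambda x,y:np.array(S(x,y))
    # seen silhouette at base: side u min, u max, v max ; top v max, u max
    return [a[:,0].min()-S(63,0)[0],a[:,0].max()-S(188,0)[0],a[:,1].max()-S(0,450)[1],b[:,1].max()-T(0,248)[1],b[:,0].max()-T(204,0)[0]]
r2=least_squares(rm,[550,100,0]);print('mill',r2.x,np.round(r2.fun,1))
c=r.x;m=r2.x;a=c[3];d=m[:2]-c[:2];print('mill in dock',d@[np.cos(a),np.sin(a)],d@[-np.sin(a),np.cos(a)],'dir to dock',np.degrees(np.arctan2(-d[1],-d[0])))
for n,uv,z in[('top',(343,187),0),('side',(325,197),0)]: print('post',onz(n,uv,z))
for nm,n,uv in[('cup','top',(229,268)),('spoonL','top',(201,228)),('spoonR','top',(206,265)),('tin','side',(280,185))]: print(nm,onz(n,uv,0))
E
python3 m.py
```

```text
dock [462.73733513 -77.79091901  -3.76126975] -79.99954028432468
[[-1.2, -0.6], [-1.2, 0.4], [0.6, -0.7], [-0.3, 0.4], [-0.3, -0.2], [0.3, 0.8], [1.1, 0.1], [0.6, 0.8]]
knob (array([486.63515995, 168.87701052, 164.00128452]), np.float64(1.5465160558343933))
mill [485.36326562 171.06598733  -0.91280533] [-0.4  0.  -0.   0.2  0.3]
mill in dock -241.1467336474375 65.49767490666079 dir to dock -95.195016988584
post [556.87108548 -91.52925327   0.        ]
post [553.75415402 -48.35363706   0.        ]
cup [309.68157624 289.70031766   0.        ]
spoonL [445.39985176 379.30227021   0.        ]
spoonR [323.68463385 362.50734714   0.        ]
tin [703.5319658   27.72937222   0.        ]
```

The dock fits at about (463,-78) with its x axis at -80°. The mill is at (485,171), 65 mm off the dock axis. Next I'll check the neighbours along the travel path.

```bash
python3 - <<'E'
from h import *
for nm,n,uv in[('jar','side',(211,209)),('tumbler','side',(248,196)),('bowl near','side',(460,158)),('bowl z100','top',(500,180)),('cup_right','side',(395,190)),('rightpost','side',(490,115)),('postL','side',(319,192)),('postR','side',(343,188)),('edge','top',(256,238)),('edge2','top',(600,223)),('grinder','side',(160,232))]:
    print(nm,onz(n,uv,0).round(0), onz(n,uv,100).round(0))
E
```

```text
jar [702. 269.   0.] [549. 314. 100.]
tumbler [703. 146.   0.] [550. 210. 100.]
bowl near [ 477. -626.    0.] [ 360. -438.  100.]
bowl z100 [ 549. -617.    0.] [ 518. -575.  100.]
cup_right [ 454. -258.    0.] [ 341. -129.  100.]
rightpost [  686. -1139.     0.] [ 536. -869.  100.]
postL [590. -51.   0.] [455.  45. 100.]
postR [ 564. -129.    0.] [433. -21. 100.]
edge [401. 202.   0.] [380. 190. 100.]
edge2 [ 383. -917.    0.] [ 362. -856.  100.]
grinder [676. 427.   0.] [527. 446. 100.]
```

>>> send_rows:
  targets:
    - [[0,0,0],[0.5,0.8,0.3],0.67]
    - [[0,0,0],[0.5,0.85,0.3],0.67]
    - [[0,0,0],[0.5,0.85,0.3],0.67]
    - [[0,0,0],[0.5,0.85,0.3],0.67]
    - [[0,0,0],[0.5,0.85,0.3],0.67]
    - [[0,0,0],[0.5,0.85,0.3],0.67]
    - [[0,0,0],[0.5,0.85,0],0.67]
    - [[0,0,0],[0.5,0.85,0],0.67]
    - [[0,0,0],[0.5,0.85,0],0.67]
    - [[0,0,0],[0.5,0.85,0],0.67]

```text
time: 1.1
tool_pos: [355.1, -474.5, 263.8]
tool_rot: [[0.0, 0.948, 0.317], [0.0, 0.317, -0.948], [-1.0, 0.0, -0.0]]
ft_force: [0.7, 0.3, -0.6]
finger_gap: 0.33
```

>>> send_rows:
  targets:
    - [[0,0,0],[0.3,0.95,0],0.67]
    - [[0,0,0],[0.3,0.95,0],0.67]
    - [[0,0,0],[0.3,0.95,0],0.67]
    - [[0,0,0],[0.3,0.95,0],0.67]
    - [[0,0,0],[0.3,0.95,0],0.67]
    - [[0,0,0],[0.3,0.95,0],0.67]
    - [[0,0,0],[0.3,0.95,0],0.67]
    - [[0,0,0],[0.3,0.95,0],0.67]
    - [[0,0,0],[0.3,0.95,0],0.67]
    - [[0,0,0],[0.3,0.95,0],0.67]
    - [[0,0,0],[0.1,0.95,0],0.67]
    - [[0,0,0],[0,0.95,0],0.67]

```text
time: 2.3
tool_pos: [431.8, -189.6, 263.7]
tool_rot: [[0.0, 0.948, 0.317], [0.0, 0.317, -0.948], [-1.0, 0.0, -0.0]]
ft_force: [0.3, -0.3, 0.6]
finger_gap: 0.332
```

>>> send_rows:
  targets:
    - [[0,0,0],[0,0.95,0],0.67]
    - [[0,0,0],[0,0.95,0],0.67]
    - [[0,0,0],[0,0.95,0],0.67]
    - [[0,0,0],[0,0.95,0],0.67]
    - [[0,0,0],[0,0.8,0],0.67]
    - [[0,0,0],[0,0.4,0],0.67]
    - [[0,0,0],[0,0,0],0.67]

```text
time: 3.0
tool_pos: [431.6, -65.2, 263.8]
tool_rot: [[0.0, 0.948, 0.319], [0.0, 0.319, -0.948], [-1.0, 0.0, -0.0]]
ft_force: [0.2, 0.6, -0.5]
finger_gap: 0.331
```

```bash
python3 - <<'E'
from plant import env
import cv2,numpy as np,json
s=env.sense();print(s['time'],s['tool_pos'].round(1) if hasattr(s['tool_pos'],'round') else s['tool_pos'],np.round(s['joints'],0),s['ft_force'])
c=env.camera('wrist');cv2.imwrite('pics/w1.png',c['image'][...,::-1])
d={k:np.array(v).tolist() for k,v in c.items() if k!='image'};json.dump(d,open('w1.json','w'));print({k:np.round(v,3).tolist() for k,v in d.items()})
E
```

```text
3.0 [431.6 -65.2 263.8] [ 11.  11. -11. 124.   3.  45. -74.] [ 0.17550836  0.59723691 -0.47299048]
{'fx': 309.409, 'fy': 309.409, 'cx': 317.108, 'cy': 197.161, 'xyz': [507.996, -39.526, 429.849], 'attitude': [[0.32, 0.907, 0.273], [-0.948, 0.306, 0.091], [-0.001, -0.287, 0.958]]}
```

View pics/w1.png

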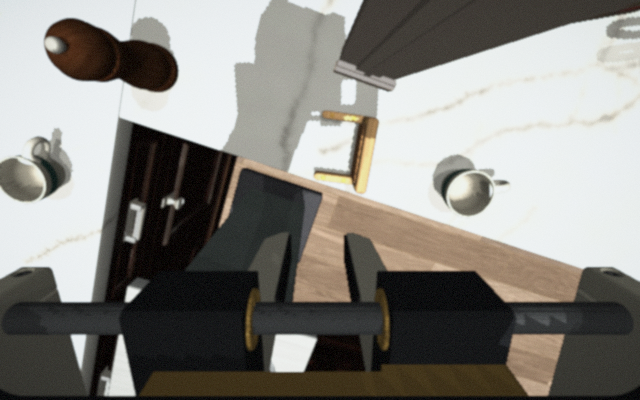

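```bash
python3 - <<'E'
from h import *; import json
w=json.load(open('w1.json'));P=lambda X:proj(X,w['attitude'],w['xyz'],w['fx'],(w['cx'],w['cy']))
i=cv2.imread('pics/w1.png');k=4;x0,y0=140,20
i=cv2.resize(i[y0:y0+190,x0-120+20:x0-100+190],None,fx=k,fy=k,interpolation=cv2.INTER_CUBIC);x0=40
d=lambda uv:tuple(int(v) for v in ((uv-[x0,y0]+.42)*k))
a=np.radians(-80);R=np.array([[np.cos(a),-np.sin(a)],[np.sin(a),np.cos(a)]])
def dk(x,y,z): return P(np.r_[R@[x,y]+[462.7,-77.8],z])[0]
for L in [[(-19,36,22),(31,36,22)],[(-19,46,22),(31,46,22)],[(-19,-36,22),(31,-36,22)],[(-19,-46,22),(31,-46,22)],[(31,-46,66),(31,46,66)],[(-19,36,22),(-19,46,22)],[(-19,-36,22),(-19,-46,22)]]:
    cv2.line(i,d(dk(*L[0])),d(dk(*L[1])),(0,0,255),1)
t=np.linspace(0,6.3,50)
cv2.polylines(i,[np.array([d(p) for p in P(np.c_[485.4+29*np.cos(t),171+29*np.sin(t),0*t])])],0,(0,255,0),1)
cv2.imwrite('pics/w1c.png',i);print(i.shape)
E
```

```text
(760, 760, 3)
```

View pics/w1c.png

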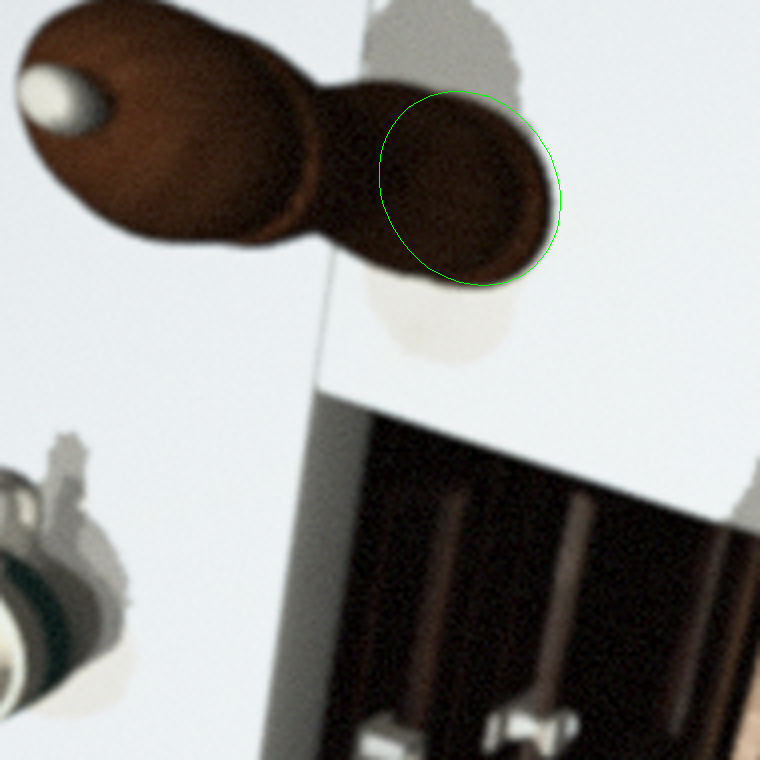

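The mill model agrees to about 3 mm: the image sits around 2 px left of the green circle, so y is nearer 174. My crop missed the dock, so I'll redo that part.

```bash
python3 - <<'E'
from h import *; import json
w=json.load(open('w1.json'));P=lambda X:proj(X,w['attitude'],w['xyz'],w['fx'],(w['cx'],w['cy']))
i=cv2.imread('pics/w1.png');k=7;x0,y0=300,95
i=cv2.resize(i[y0:y0+85,x0:x0+90],None,fx=k,fy=k,interpolation=cv2.INTER_CUBIC)
d=lambda uv:tuple(int(v) for v in ((uv-[x0,y0]+.42)*k))
a=np.radians(-80);R=np.array([[np.cos(a),-np.sin(a)],[np.sin(a),np.cos(a)]])
def dk(x,y,z): return P(np.r_[R@[x,y]+[462.7,-77.8],z])[0]
for L in [[(-19,36,22),(31,36,22)],[(-19,46,22),(31,46,22)],[(-19,-36,22),(31,-36,22)],[(-19,-46,22),(31,-46,22)],[(31,-46,66),(31,46,66)],[(-19,36,22),(-19,46,22)],[(-19,-36,22),(-19,-46,22)]]:
    cv2.line(i,d(dk(*L[0])),d(dk(*L[1])),(0,0,255),1)
cv2.imwrite('pics/w1d.png',i)
E
```

```text
(no output)
```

View pics/w1d.png

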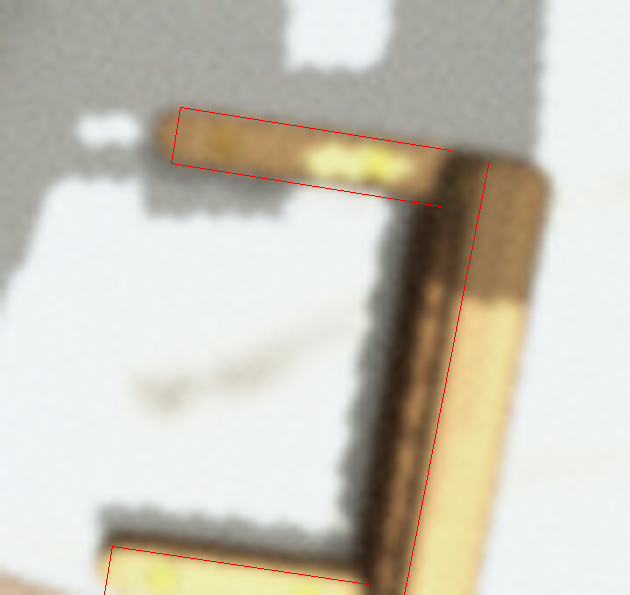

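The dock model holds to about 2 mm, giving roughly (462.5,-76.5) at -80°. Now I'll move over and behind the mill, turn the jaws across the push and lean back.

>>> send_rows:
  targets:
    - [[0,0,0],[0,1,0],0.67]
    - [[0,0,0],[0,1,0],0.67]
    - [[0,0,0],[0,1,0],0.67]
    - [[0,0,0],[0,1,0],0.67]
    - [[0,0,0],[0,1,0],0.67]
    - [[0,0,0.07],[0,1,0],0.67]
    - [[0,0,0.07],[0,1,0],0.67]
    - [[0,0,0.07],[0,1,0],0.67]
    - [[0,0,0.07],[0,1,0],0.67]
    - [[0,0,0.07],[0,1,0],0.67]
    - [[0,0,0.07],[0,1,0],0.67]
    - [[0,0,0.07],[0,1,0],0.67]

```text
time: 4.25
tool_pos: [432.5, 233.2, 263.5]
tool_rot: [[0.0, 0.217, 0.976], [-0.0, 0.976, -0.217], [-1.0, -0.0, 0.0]]
ft_force: [1.2, -0.3, -0.4]
finger_gap: 0.333
```

>>> send_rows:
  targets:
    - [[0,0,0.053],[0.2,0.6,0],0.67]
    - [[0,0,0.053],[0.2,0.6,0],0.67]
    - [[-0.0633,0,0],[0.2,0,0],0.67]
    - [[-0.0633,0,0],[0.2,0,0],0.67]
    - [[-0.0633,0,0],[0.2,0,0],0.67]
    - [[-0.0633,0,0],[0.2,0,0],0.67]
    - [[-0.0633,0,0],[0.2,0,0],0.67]
    - [[0,0,0],[0,0,0],0.67]

```text
time: 5.05
tool_pos: [466.6, 265.1, 260.8]
tool_rot: [[-0.002, -0.004, 1.0], [-0.619, 0.785, 0.002], [-0.785, -0.619, -0.004]]
ft_force: [0.5, 1.1, 0.1]
finger_gap: 0.33
```

>>> send_rows:
  targets:
    - [[0,0,0],[0.07,0,-0.9],0.67]
    - [[0,0,0],[0.07,0,-0.9],0.67]
    - [[0,0,0],[0.07,0,-0.9],0.67]
    - [[0,0,0],[0.07,0,-0.9],0.67]
    - [[0,0,0],[0.07,0,-0.9],0.67]
    - [[0,0,0],[0.07,0,-0.9],0.67]
    - [[0,0,0],[0.07,0,-0.9],0.67]
    - [[0,0,0],[0.07,0,-0.9],0.67]
    - [[0,0,0],[0.07,0,-0.9],0.67]
    - [[0,0,0],[0.07,0,-0.6],0.67]
    - [[0,0,0],[0,0,-0.25],0.67]
    - [[0,0,0],[0,0,0],0.67]

```text
time: 6.25
tool_pos: [484.4, 262.8, 39.7]
tool_rot: [[-0.001, 0.001, 1.0], [-0.615, 0.788, -0.002], [-0.788, -0.615, -0.0]]
ft_force: [-0.5, -0.0, -0.5]
finger_gap: 0.328
```

```bash
python3 - <<'E'
from plant import env
import cv2,numpy as np,json
s=env.sense();print(s['time'],s['tool_pos'].round(1),np.round(s['joints'],0),s['ft_force'].round(1))
c=env.camera('wrist');d={k:np.array(v).tolist() for k,v in c.items() if k!='image'};json.dump(d,open('w2.json','w'))
i=c['image'][...,::-1].copy()
from h import *
P=lambda X:proj(X,d['attitude'],d['xyz'],d['fx'],(d['cx'],d['cy']))
t=np.linspace(0,6.3,50)
cv2.polylines(i,[P(np.c_[484+29*np.cos(t),174+29*np.sin(t),0*t]).astype(int)],0,(0,255,0),1)
cv2.imwrite('pics/w2.png',i)
E
```

```text
6.25 [484.4 262.8  39.7] [-36.  50. -20. 105.  40.  68. -83.] [-0.5 -0.  -0.5]
```

View pics/w2.png

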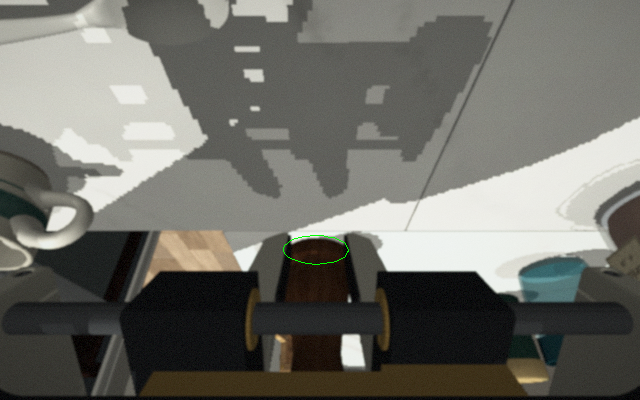

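The mill is centred between the fingertips and the model circle matches. Now the slow approach and first contact.

>>> send_rows:
  targets:
    - [[0,0,0],[0,-0.8,-0.12],0.67]
    - [[0,0,0],[0,-0.64,-0.12],0.67]
    - [[0,0,0],[0,-0.14,0],0.67]
    - [[0,0,0],[0,-0.14,0],0.67]
    - [[0,0,0],[0,-0.14,0],0.67]
    - [[0,0,0],[0,-0.14,0],0.67]
    - [[0,0,0],[0,-0.14,0],0.67]
    - [[0,0,0],[0,-0.14,0],0.67]
    - [[0,0,0],[0,-0.14,0],0.67]
    - [[0,0,0],[0,-0.14,0],0.67]

```text
time: 7.3
tool_pos: [484.3, 199.2, 33.8]
tool_rot: [[0.0, 0.001, 1.0], [-0.615, 0.788, -0.001], [-0.788, -0.615, 0.0]]
ft_force: [0.4, 0.1, -0.2]
finger_gap: 0.331
```

```bash
cat > look.py <<'E'
import sys;from plant import env;from h import *
n=sys.argv[1];s=env.sense();print(s['time'],s['tool_pos'].round(1),s['ft_force'].round(1))
a=env.camera('side')['image'][...,::-1][150:270,220:420];b=env.camera('top')['image'][...,::-1][170:245,220:420]
f=lambda i:cv2.resize(i,None,fx=3,fy=3,interpolation=cv2.INTER_CUBIC)
cv2.imwrite(f'pics/{n}.png',np.vstack([f(a),f(b)]))
E
python3 look.py l1
```

```text
7.3 [484.3 199.2  33.8] [ 0.4  0.1 -0.2]
```

View pics/l1.png

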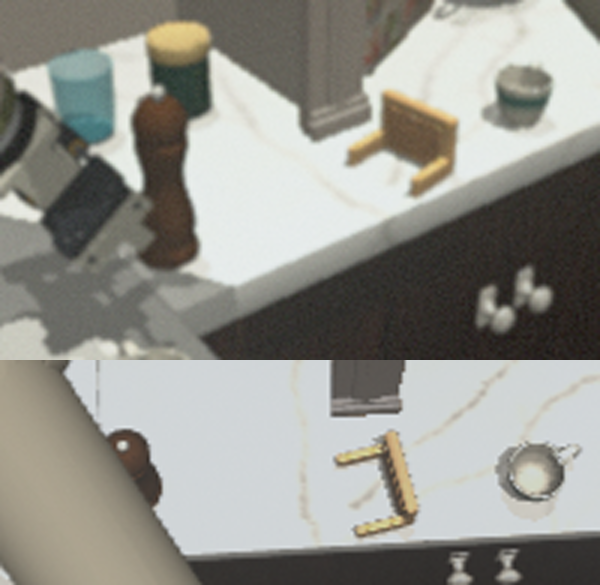

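Fingertips are just at the body, low down, and the mill hasn't moved. Starting the oblique first leg toward the dock axis.

>>> send_rows:
  targets:
    - [[0,0,0],[0,-0.15,0],0.67]
    - [[0,0,0],[-0.03,-0.2,0],0.67]
    - [[0,0,0],[-0.05,-0.22,0],0.67]
    - [[0,0,0],[-0.05,-0.22,0],0.67]
    - [[0,0,0],[-0.05,-0.22,0],0.67]
    - [[0,0,0],[-0.05,-0.22,0],0.67]
    - [[0,0,0],[-0.05,-0.22,0],0.67]
    - [[0,0,0],[-0.05,-0.22,0],0.67]
    - [[0,0,0],[-0.05,-0.22,0],0.67]
    - [[0,0,0],[-0.05,-0.22,0],0.67]

```text
time: 8.4
tool_pos: [473.5, 146.3, 33.9]
tool_rot: [[0.0, 0.001, 1.0], [-0.615, 0.788, -0.001], [-0.788, -0.615, 0.0]]
ft_force: [0.9, 2.3, 1.5]
finger_gap: 0.326
```

```bash
python3 look.py l2
```

```text
8.4 [473.5 146.3  33.9] [0.9 2.3 1.5]
```

View pics/l2.png

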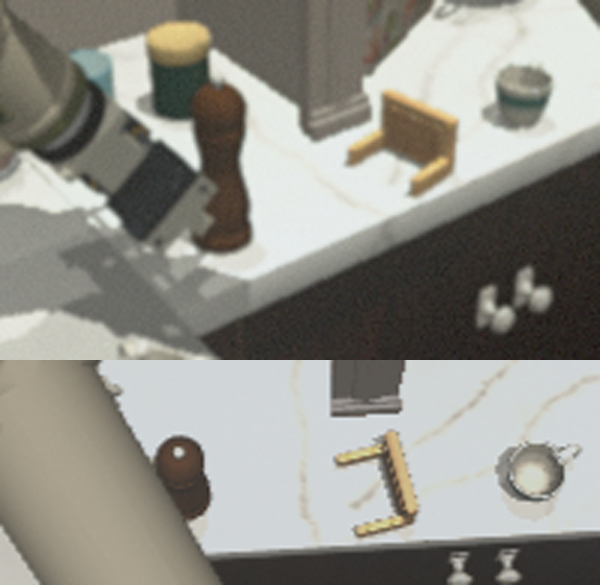

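The mill is upright and sliding with about 2 N. I'll locate its knob numerically by template matching, to save pictures.

```bash
cat > knob.py <<'E'
import sys;from plant import env;from h import *
im={n:env.camera(n)['image'][...,::-1].copy() for n in('side','top')}
if len(sys.argv)>1:
    for n,(u,v) in {'side':(292,177),'top':(279,200)}.items(): cv2.imwrite(f'k_{n}.png',im[n][v-5:v+8,u-6:u+7])
q={}
for n in im:
    r=cv2.matchTemplate(im[n][150:260,230:400],cv2.imread(f'k_{n}.png'),cv2.TM_CCOEFF_NORMED);_,m,_,(x,y)=cv2.minMaxLoc(r)
    f=lambda a,b,c:(a-c)/(2*(a+c-2*b)+1e-9)
    sx=f(r[y,x-1],m,r[y,x+1]) if 0<x<r.shape[1]-1 else 0; sy=f(r[y-1,x],m,r[y+1,x]) if 0<y<r.shape[0]-1 else 0
    q[n]=np.array([230+x+sx+(6 if n=='side' else 6)+(.2 if n=='side' else .7),150+y+sy+5+(-.5 if n=='side' else .7)]);print(n,q[n].round(1),round(m,2))
t1,d1=ray('side',q['side']);t2,d2=ray('top',q['top']);s=np.linalg.lstsq(np.c_[d1,-d2],t2-t1,rcond=None)[0]
K=(t1+d1*s[0]+t2+d2*s[1])/2;print('knob',K.round(1),'miss',np.linalg.norm(t1+d1*s[0]-t2-d2*s[1]).round(1))
Kt=onz('top',q['top'],164);print('top@164',Kt.round(1))
a=np.radians(-80);e=K[:2]-[462.5,-76.5];print('in dock x,y',(e@[np.cos(a),np.sin(a)]).round(1),(e@[-np.sin(a),np.cos(a)]).round(1))
t=env.sense();print('tcp',t['tool_pos'].round(1),'t',t['time'],t['ft_force'].round(1))
E
python3 knob.py init
```

```text
side [292.2 176.5] 1.0
top [279.7 200.6] 1.0
knob [476.  112.2 159.9] miss 3.6
top@164 [473.6 110.6 164. ]
in dock x,y -183.5 46.1
tcp [473.4 146.2  33.9] t 8.6 [-0.2  0.  -1.3]
```

>>> send_rows:
  targets:
    - [[0,0,0],[-0.058,-0.24,0],0.67]
    - [[0,0,0],[-0.058,-0.24,0],0.67]
    - [[0,0,0],[-0.058,-0.24,0],0.67]
    - [[0,0,0],[-0.058,-0.24,0],0.67]
    - [[0,0,0],[-0.058,-0.24,0],0.67]
    - [[0,0,0],[-0.058,-0.24,0],0.67]
    - [[0,0,0],[-0.058,-0.24,0],0.67]
    - [[0,0,0],[-0.058,-0.24,0],0.67]
    - [[0,0,0],[-0.058,-0.24,0],0.67]
    - [[0,0,0],[-0.058,-0.24,0],0.67]
    - [[0,0,0],[-0.058,-0.24,0],0.67]
    - [[0,0,0],[-0.058,-0.24,0],0.67]

```text
time: 9.8
tool_pos: [456.0, 74.2, 33.9]
tool_rot: [[-0.0, 0.001, 1.0], [-0.615, 0.788, -0.001], [-0.788, -0.615, 0.0]]
ft_force: [0.2, 3.4, 1.2]
finger_gap: 0.33
```

```bash
python3 knob.py
```

```text
side [302.8 239. ] 0.95
top [304.9 204.8] 0.95
knob [ 540.2   43.  -118.4] miss 10.0
top@164 [456.2  37.2 164. ]
in dock x,y -104.2 97.2
tcp [455.8  73.4  34.1] t 9.9 [ 0.6  1.4 -0.9]
```

>>> send_rows:
  targets:
    - [[0,0,0],[-0.042,-0.24,0],0.67]
    - [[0,0,0],[-0.042,-0.24,0],0.67]
    - [[0,0,0],[-0.042,-0.24,0],0.67]
    - [[0,0,0],[-0.042,-0.24,0],0.67]
    - [[0,0,0],[-0.042,-0.24,0],0.67]
    - [[0,0,0],[-0.042,-0.24,0],0.67]
    - [[0,0,0],[-0.03,-0.24,0],0.67]
    - [[0,0,0],[0,-0.2,0],0.67]
    - [[0,0,0],[0.03,-0.2,0],0.67]

```text
time: 10.8
tool_pos: [449.7, 22.3, 33.9]
tool_rot: [[-0.0, 0.001, 1.0], [-0.615, 0.788, -0.001], [-0.788, -0.615, 0.0]]
ft_force: [-0.3, 2.4, 1.3]
finger_gap: 0.332
```

```bash
cat > ov.py <<'E'
import sys;from plant import env;from h import *
n=sys.argv[1];o=[]
s=env.sense();print(s['time'],s['tool_pos'].round(1),s['ft_force'].round(1))
for c,(x0,y0,w,h) in {'side':(290,160,110,70),'top':(295,175,110,55)}.items():
    i=cv2.resize(env.camera(c)['image'][...,::-1][y0:y0+h,x0:x0+w],None,fx=6,fy=6,interpolation=cv2.INTER_CUBIC)
    o.append(i)
i=np.vstack(o);i=cv2.resize(i,None,fx=.78,fy=.78,interpolation=cv2.INTER_AREA);cv2.imwrite(f'pics/{n}.png',i);print(i.shape)
E
python3 ov.py o1; python3 knob.py
```

```text
10.8 [449.7  22.3  33.9] [-0.3  2.4  1.3]
(585, 515, 3)
side [255.9 216.3] 0.87
top [321.7 205.9] 0.93
knob [555.4  76.3 -24.4] miss 213.6
top@164 [449.8 -11.9 164. ]
in dock x,y -134.4 118.0
tcp [449.7  22.2  33.9] t 11.0 [-0.7  0.3  0.4]
```

View pics/o1.png

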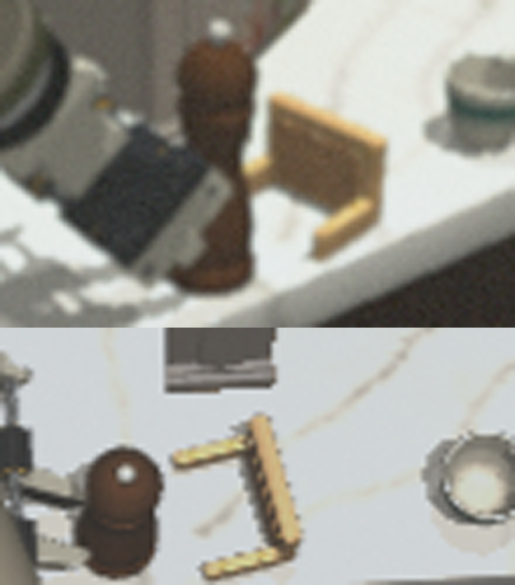

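```bash
python3 - <<'E'
from h import *
t1,d1=ray('side',(336.8,166.2));t2,d2=ray('top',(321.7,205.9));s=np.linalg.lstsq(np.c_[d1,-d2],t2-t1,rcond=None)[0];print((t1+d1*s[0]+t2+d2*s[1])/2)
a=np.radians(-80)
th=np.linspace(0,6.3,60)
from scipy.optimize import least_squares
f=lambda p:(lambda b,s:[b[:,1].max()-228.0,b[:,0].max()-328.4,b[:,0].min()-311.6,s[:,1].max()-(160+293/4.68),s[:,0].max()-(290+252/4.68)])(pj('top',np.c_[p[0]+29*np.cos(th),p[1]+29*np.sin(th),0*th]),pj('side',np.c_[p[0]+29*np.cos(th),p[1]+29*np.sin(th),0*th]))
r=least_squares(f,[450,-10]);print('base',r.x,np.round(r.fun,1))
for m in (r.x,[449.7,-8],onz('top',(321.7,205.9),164)[:2]):
    e=np.array(m)-[462.5,-76.5];print(m,'dock',e@[np.cos(a),np.sin(a)],e@[-np.sin(a),np.cos(a)])
print('start knob top',onz('top',(259.6,197.4),164))
E
```

```text
[450.55922159 -11.67204043 162.79860202]
base [451.45012588  -6.66643816] [-0.   0.3 -0.7 -0.3  0.3]
[451.45012588  -6.66643816] dock -70.69142362221125 1.244469045450332
[449.7, -8] dock -69.68202775547296 -0.7106390683715402
[449.9502592  -11.90334436] dock -65.79452691622565 -1.141990502923458
start knob top [487.16885061 169.44581829 164.        ]
```

The mill is laterally within about 1 mm of the dock axis at dock x≈-69. Now pushing straight in along the dock axis.

>>> send_rows:
  targets:
    - [[0,0,0],[0.031,-0.177,0],0.67]
    - [[0,0,0],[0.031,-0.177,0],0.67]
    - [[0,0,0],[0.031,-0.177,0],0.67]
    - [[0,0,0],[0.031,-0.177,0],0.67]
    - [[0,0,0],[0.031,-0.177,0],0.67]
    - [[0,0,0],[0.031,-0.177,0],0.67]
    - [[0,0,0],[0.031,-0.177,0],0.67]
    - [[0,0,0],[0.031,-0.177,0],0.67]
    - [[0,0,0],[0.031,-0.177,0],0.67]
    - [[0,0,0],[0.031,-0.177,0],0.67]
    - [[0,0,0],[0.031,-0.177,0],0.67]
    - [[0,0,0],[0.031,-0.177,0],0.67]

```text
time: 12.2
tool_pos: [459.2, -30.7, 33.9]
tool_rot: [[-0.0, 0.001, 1.0], [-0.615, 0.788, -0.001], [-0.788, -0.615, 0.0]]
ft_force: [-0.3, 3.1, 0.9]
finger_gap: 0.334
```

```bash
python3 knob.py|grep -E "top|tcp"
```

```text
top [339.8 201.8] 0.87
top@164 [459.2 -65.9 164. ]
tcp [459.1 -31.3  34. ] t 12.3 [ 0.6  0.2 -0.2]
```

>>> send_rows:
  targets:
    - [[0,0,0],[0.014,-0.079,0],0.67]
    - [[0,0,0],[0.014,-0.079,0],0.67]
    - [[0,0,0],[0.014,-0.079,0],0.67]
    - [[0,0,0],[0.014,-0.079,0],0.67]
    - [[0,0,0],[0.014,-0.079,0],0.67]
    - [[0,0,0],[0.014,-0.079,0],0.67]

```text
time: 12.9
tool_pos: [461.3, -42.4, 33.9]
tool_rot: [[0.0, 0.001, 1.0], [-0.615, 0.788, -0.001], [-0.788, -0.615, 0.001]]
ft_force: [-0.4, 2.1, 0.6]
finger_gap: 0.332
```

>>> send_rows:
  targets:
    - [[0,0,0],[0.007,-0.039,0],0.67]
    - [[0,0,0],[0.007,-0.039,0],0.67]

```text
time: 13.1
tool_pos: [461.6, -44.3, 33.9]
tool_rot: [[-0.0, 0.001, 1.0], [-0.615, 0.788, -0.001], [-0.788, -0.615, 0.0]]
ft_force: [-0.3, 1.8, 1.6]
finger_gap: 0.328
```

>>> send_rows:
  targets:
    - [[0,0,0],[0.007,-0.039,0],0.67]
    - [[0,0,0],[0.007,-0.039,0],0.67]

```text
time: 13.3
tool_pos: [461.9, -46.2, 33.8]
tool_rot: [[-0.0, 0.001, 1.0], [-0.615, 0.788, -0.001], [-0.788, -0.615, 0.0]]
ft_force: [-0.5, 3.8, 1.5]
finger_gap: 0.332
```

>>> send_rows:
  targets:
    - [[0,0,0],[0.007,-0.039,0],0.67]

```text
time: 13.4
tool_pos: [462.1, -47.2, 33.9]
tool_rot: [[-0.0, 0.001, 1.0], [-0.615, 0.788, -0.001], [-0.788, -0.615, 0.0]]
ft_force: [-0.1, 2.8, 1.0]
finger_gap: 0.329
```

>>> send_rows:
  targets:
    - [[0,0,0],[0.007,-0.039,0],0.67]

```text
time: 13.5
tool_pos: [462.3, -48.2, 33.9]
tool_rot: [[0.0, 0.001, 1.0], [-0.615, 0.788, -0.001], [-0.788, -0.615, 0.0]]
ft_force: [0.1, 2.0, 0.7]
finger_gap: 0.33
```

>>> send_rows:
  targets:
    - [[0,0,0],[0.007,-0.039,0],0.67]

```text
time: 13.6
tool_pos: [462.5, -49.1, 33.9]
tool_rot: [[0.0, 0.001, 1.0], [-0.615, 0.788, -0.001], [-0.788, -0.615, 0.0]]
ft_force: [-1.3, 2.6, 1.5]
finger_gap: 0.334
```

>>> send_rows:
  targets:
    - [[0,0,0],[0.007,-0.039,0],0.67]

```text
time: 13.7
tool_pos: [462.7, -50.1, 33.9]
tool_rot: [[0.0, 0.001, 1.0], [-0.615, 0.788, -0.0], [-0.788, -0.615, 0.0]]
ft_force: [0.2, 3.3, 0.6]
finger_gap: 0.33
```

>>> send_rows:
  targets:
    - [[0,0,0],[0.005,-0.03,0],0.67]

```text
time: 13.8
tool_pos: [462.8, -50.8, 33.9]
tool_rot: [[0.0, 0.001, 1.0], [-0.615, 0.788, -0.001], [-0.788, -0.615, 0.0]]
ft_force: [-0.3, 3.9, 2.4]
finger_gap: 0.331
```

>>> send_rows:
  targets:
    - [[0,0,0],[0.005,-0.03,0],0.67]

```text
time: 13.9
tool_pos: [462.9, -51.1, 33.8]
tool_rot: [[0.0, 0.001, 1.0], [-0.615, 0.789, -0.0], [-0.789, -0.615, 0.001]]
ft_force: [-1.6, 8.0, 3.2]
finger_gap: 0.33
```

The force rose to 8 N at the expected place, so the mill has met the cork. Backing off gently.

>>> send_rows:
  targets:
    - [[0,0,0],[0,0.1,0],0.67]
    - [[0,0,0],[0,0.2,0],0.67]
    - [[0,0,0],[0,0.5,0],0.67]
    - [[0,0,0],[0,0.9,0],0.67]
    - [[0,0,0],[0,0.9,0],0.67]
    - [[0,0,0],[0,0.9,0.2],0.67]
    - [[0,0,0],[0,0.9,0.5],0.67]
    - [[0,0,0],[0,0.9,0.8],0.67]
    - [[0,0,0],[0,0.9,0.8],0.67]
    - [[0,0,0],[0,0.5,0.6],0.67]
    - [[0,0,0],[0,0,0],0.67]

```text
time: 15.0
tool_pos: [463.4, 119.2, 107.4]
tool_rot: [[0.003, 0.0, 1.0], [-0.613, 0.79, 0.002], [-0.79, -0.613, 0.003]]
ft_force: [0.3, 0.4, -0.4]
finger_gap: 0.333
```

```bash
python3 ov.py o2; python3 knob.py|grep -E "top|tcp"
```

```text
15.0 [463.4 119.2 107.4] [ 0.3  0.4 -0.4]
(585, 515, 3)
top [345.7 200.3] 0.87
top@164 [462.8 -83.6 164. ]
tcp [462.4 114.8 105.7] t 15.2 [ 0.4  0.2 -0. ]
```

View pics/o2.png

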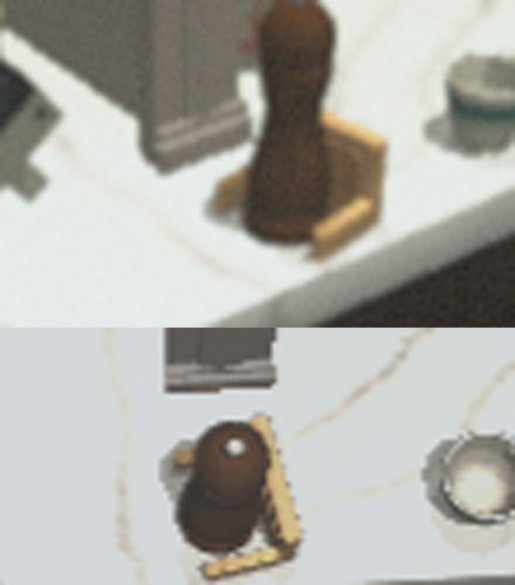

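```bash
python3 - <<'E'
from h import *
th=np.linspace(0,6.3,90)
def E(p): 
    P=np.c_[p[0]+29*np.cos(th),p[1]+29*np.sin(th),0*th];s=pj('side',P);t=pj('top',P)
    return np.array([s[:,0].min(),s[:,0].max(),s[:,1].max(),t[:,1].max(),t[:,0].min()])
o=[290+245/4.68,290+327/4.68,160+243/4.68,175+(553-327.6)/4.68,295+179/4.68]
r=least_squares(lambda p:E(p)-o,[462,-78]);a=np.radians(-80);e=r.x-[462.5,-76.5]
print(r.x,r.fun.round(1),'dock',e@[np.cos(a),np.sin(a)],e@[-np.sin(a),np.cos(a)])
E
```

```text
[463.08921228 -80.48039437] [-0.8  0.8 -0.  -0.   0. ] dock 4.022238871876312 -0.1109274059565325
```

```bash
python3 - <<'E'
from plant import env
import cv2,numpy as np
a=cv2.imread('pics/side0.png').astype(int);b=env.camera('side')['image'][...,::-1].astype(int)
for n,(u,v) in dict(cup=(271,284),spoon=(220,283),jar=(209,190),tumbler=(248,183),tin=(280,173),cupR=(395,182)).items():
    print(n,np.abs(a-b)[v-12:v+13,u-14:u+15].mean().round(1))
s=env.sense();print(s['ft_force'].round(1),s['time']);print(env.close_job())
E
```

```text
cup 6.2
spoon 13.7
jar 4.9
tumbler 27.5
tin 39.9
cupR 6.0
[ 0.1 -0.6  0.1] 15.25
the job is handed in; nothing more can be done
None
```

I pushed the pepper mill into the dock until it met the cork back board. It stayed upright, and I handed the job in at about 15.3 s. The hand was leaned back 38°, with both fingertips about 34–39 mm up its body and set 30 mm apart, so it was never gripped. The push took about 2–4 N and rose to 8 N at the board; then I drew the hand back about 170 mm.

**Last checks**
- **Position:** the fit to the mill's base puts it about 4 mm past the dock origin, where touching the board would be 2 mm. It is about 0 mm off the centre line. The 2 mm difference is within the calibration error, and the force rise agrees that it is home.
- **Hand clear:** the force reading was under 1 N, with the tool well away from the mill.
- **Other objects:** the before/after picture comparison showed little change at both cups and the jar.

**Checks that disagreed or stayed open**
- **Spoon, tumbler and tea tin:** that comparison did show changes here. They are probably the arm or its shadow in view, or the mill no longer standing in front of the tin. I did not confirm that with another picture, but no planned path came near these three except for passing well above the spoon.
- **Knob matching in the side view:** this gave false matches after the first push. I relied on the top view, the fitted base outline and the hand's position instead, and they agreed to within a few mm.

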